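# Fill the test-case carrier and lock up its carry handle

## Robot

A 7-joint arm with a two-finger parallel gripper is mounted at the origin on a cart in front of the work surface, level with it; the furniture and walls round the work are solid. World frame = base frame: x ahead of the robot, y to its left, z up, the work surface at z = 0. Lengths are in m, angles in rad, forces in N, time in s.
With the tool pointing down it reaches from about 0.425 to 0.925 m from the base axis. Payload 6.8 kg.
Tool frame: the origin (TCP) lies at the very end of the fingers, on their centre line; the grasp point (between the pads) lies bot.grip_depth behind it (bot.grip_depth is the distance from the TCP to the grasp point, in m); z points along the fingers, y is the line along which they close (so a half turn about z gives the same grasp; the last joint's range is limited). The gripper opens to 85 mm and grips with 20 to 120 N. Pads are 22 mm wide; open, the fingers measure 114 mm over their backs; the gripper's body (76 mm by 85 mm) begins 54 mm behind the grasp point. The pads swing forward as they close: fully open they stand 13 mm farther back than shut.
Start: joints at [1.16, 0.477, 0.022, 1.555, -0.011, 1.109, -0.083], TCP at [0.201, -0.644, 0.231] pointing down, gripper open.
Joint ranges: [-2.96, 2.96], [-0.34, 2.1], [-1.41, 1.46], [0.24, 2.44], [-1.37, 4.51], [0.17, 1.92], [-2.96, 2.96]. Speed limits (rad/s): [2.39, 2.39, 3.14, 3.14, 3.14, 3.14, 3.14].

## Interface

Orientations are given as a unit quaternion [w, x, y, z].
In Python, from station import bot gives the robot as it stands.
- The arm moves only by the tool send_rows, never from a script. Its arguments are lists of equal length, an entry for each row: "slide": the shift along the tool's x, y, z in mm, a list of three; "roll": the turn about the tool's z in degrees; "claw": the opening, from 0 (shut) to 1 (fully open). A call has exactly 8 rows; each row is the pose to reach, as a shift and turn from the pose commanded when the call began, along the tool's axes at that moment; what a row does not reach only later rows make up. A row lasts 1/12 s, in which the tool goes at most 41.7 mm and 7.16 degrees, less where a joint would pass 70% of its speed; a pose out of reach is approached as far as the arm can. A call with a gripper value outside its range is refused whole. The fingers move at their own pace and stop on an object; "force" is the grip in N (left out, the last holds). Time passes only in rows, so rows that repeat a pose let the fingers close, or fill a call up. It gives the time, the measured TCP pose, the force, the opening and the grip force at its end, in the units of the state.
- bot.get_obs(): the state, without advancing time (a new reading comes with each control period).
- bot.read_camera(name): name is "scene" or "top" or "wrist"; returns the picture (480x640x3 uint8, red, green, blue); there is no depth.
- bot.camera_model(name): a dict with "camera_matrix" (3x3 intrinsics, pixels), "camera_from_world" (4x4, takes a point from world to camera coordinates). Camera axes: x right, y down, z forward; pixel columns grow to the right and rows downward; lengths in m; the calibration is good to about 2 mm. A picture is of the moment at which its call begins: read the wrist's pose just before it. camera_model takes no time and is no camera call; for the wrist camera it gives the pose at the moment of the call.
- bot.hand_in(): hands the job in; it is judged then, once.
The state is a dict: "t": time; "q": joint angles; "joint_vel": joint speeds; "joint_torque": joint torques, N m; "eef_pos": TCP position; "tool_rot": TCP orientation; "contact_force": force on the tool from outside, world axes, zero at the start; "torque": the same for the moment, N m; "gripper_width": opening from 0.0 (shut) to 1.0 (fully open); "grasp_force": force on a finger pad.
Only numpy, scipy, OpenCV 4.12 (cv2) and the standard library are available. Lean on these libraries where they do the work, as an engineer would, in place of code of your own. Each camera call takes 0.05 s, during which the arm holds its last target. There are 200 camera calls.

## Task

Get the orange carrier ready to be carried off: move cases from the white slanted rack into it until it holds exactly three, all standing on their long edges side by side on its floor like the one already in it, and leave the spare case as it is in the rack. Then swing the carrier's folded carry handle up until it clicks fully home upright, and let go. Leave the spray bottle and the small off-white timer undisturbed.

Things in the scene. Friction and masses are not known exactly. Their poses are not given: they have to be found in the camera images.
- rack: White metal rack, fixed, 236 mm wide (y), 140 deep, 80 high; origin under its centre, x to its back, z up. A ramp at 30 degrees rises from its low front (-x). Three cradles, at y = +78, 0, -78 mm, each hold a case on its long edge, length along the slope, top leaning 30 degrees to the front. Square to the ramp, side guides are 13 mm high (gap 46) and the front stop 21 mm high.
- carrier: Orange open tray 136 (x) by 262 mm (y), fixed; origin under its centre, z up. Floor 6 mm up, walls 5 mm thick and 27 high, inside 126 x 252 mm, no dividers. Cases stand in it with their length along x, thickness along y, 65 to 75 mm apart between centres so that fingers fit. Its handle is folded to its -x side; the handle's arms run outside the end walls, at y = +-140 mm.
- handle (a joint): Angle of the carrier's steel bail handle about the carrier's y axis: 0 = folded toward the carrier's -x side (14 degrees above level), where a spring strut on its +y arm holds it; grows as it swings up; past about 1.05 the strut pulls it on to its end seat, upright, at 1.32; let go earlier it falls back. Up to about 4 N at the grip.
- handle_grip (a point): Middle of the handle's round black grip bar (18 mm diameter, 200 mm long, along the carrier's y), 150 mm from the hinge axis.
- handle_hinge (a point): Middle of the handle's hinge axis, 24 mm above the table at the carrier's centre; axis along the carrier's y.
- case_a_mid (a point): Case in the rack's left (+y) cradle at the start. Blue snap case, clear lid, 112 x 68 x 42 mm; this point is its middle. y is along the length, z along the thickness (pinch the big faces at z = +-21 mm), x along the width to the long hinge edge it stands on (x = +35 mm); the upper long edge has a small lip (to x = -40 mm).
- case_b_mid (a point): Case in the rack's middle cradle at the start. Blue snap case, clear lid, 112 x 68 x 42 mm; this point is its middle. y is along the length, z along the thickness (pinch the big faces at z = +-21 mm), x along the width to the long hinge edge it stands on (x = +35 mm); the upper long edge has a small lip (to x = -40 mm).
- case_c_mid (a point): Case in the rack's right (-y) cradle at the start. Blue snap case, clear lid, 112 x 68 x 42 mm; this point is its middle. y is along the length, z along the thickness (pinch the big faces at z = +-21 mm), x along the width to the long hinge edge it stands on (x = +35 mm); the upper long edge has a small lip (to x = -40 mm).
- case_d_mid (a point): Case that already stands near the middle of the carrier at the start. Blue snap case, clear lid, 112 x 68 x 42 mm; this point is its middle. y is along the length, z along the thickness (pinch the big faces at z = +-21 mm), x along the width to the long hinge edge it stands on (x = +35 mm); the upper long edge has a small lip (to x = -40 mm).
- case_a: The case of case_a_mid; origin at the centre of its big bottom face (z = -21 mm from case_a_mid).
- case_b: The case of case_b_mid; origin at the centre of its big bottom face.
- case_c: The case of case_c_mid; origin at the centre of its big bottom face.
- spray: Bystander: small blue and white spray bottle, 40 mm diameter, 137 mm tall, standing loose between and behind rack and carrier; origin at the centre of its underside.
- timer: Bystander: off-white digital timer, 61 x 63 x 20 mm, lying loose in front of the gap between rack and carrier; origin at the centre of its underside.

How it is judged:
On the way, in this order (a step that is already met when the one before it is completed fails the run):
1. exactly three cases stand in the carrier on their long edges, let go, the spare one still in the rack (angle between the x axis of case_d_mid and the z axis of carrier, either way round below 0.12 rad and z of case_d_mid in the frame of carrier between 0.03 and 0.05 m and x of case_d_mid in the frame of carrier between -0.03 and 0.03 m and y of case_d_mid in the frame of carrier between -0.112 and 0.112 m and (((angle between the x axis of case_b_mid and the z axis of carrier, either way round below 0.12 rad and z of case_b_mid in the frame of carrier between 0.03 and 0.05 m and x of case_b_mid in the frame of carrier between -0.03 and 0.03 m and y of case_b_mid in the frame of carrier between -0.112 and 0.112 m) and (angle between the x axis of case_c_mid and the z axis of carrier, either way round below 0.12 rad and z of case_c_mid in the frame of carrier between 0.03 and 0.05 m and x of case_c_mid in the frame of carrier between -0.03 and 0.03 m and y of case_c_mid in the frame of carrier between -0.112 and 0.112 m) and distance of case_a_mid from where it was at the start of the episode below 0.015 m) or ((angle between the x axis of case_a_mid and the z axis of carrier, either way round below 0.12 rad and z of case_a_mid in the frame of carrier between 0.03 and 0.05 m and x of case_a_mid in the frame of carrier between -0.03 and 0.03 m and y of case_a_mid in the frame of carrier between -0.112 and 0.112 m) and (angle between the x axis of case_c_mid and the z axis of carrier, either way round below 0.12 rad and z of case_c_mid in the frame of carrier between 0.03 and 0.05 m and x of case_c_mid in the frame of carrier between -0.03 and 0.03 m and y of case_c_mid in the frame of carrier between -0.112 and 0.112 m) and distance of case_b_mid from where it was at the start of the episode below 0.015 m) or ((angle between the x axis of case_a_mid and the z axis of carrier, either way round below 0.12 rad and z of case_a_mid in the frame of carrier between 0.03 and 0.05 m and x of case_a_mid in the frame of carrier between -0.03 and 0.03 m and y of case_a_mid in the frame of carrier between -0.112 and 0.112 m) and (angle between the x axis of case_b_mid and the z axis of carrier, either way round below 0.12 rad and z of case_b_mid in the frame of carrier between 0.03 and 0.05 m and x of case_b_mid in the frame of carrier between -0.03 and 0.03 m and y of case_b_mid in the frame of carrier between -0.112 and 0.112 m) and distance of case_c_mid from where it was at the start of the episode below 0.015 m)) and contact force between the fingers and case_a below 0.3 N and contact force between the fingers and case_b below 0.3 N and contact force between the fingers and case_c below 0.3 N), for 0.2 s.
2. the handle is swung up into its end detent (value of joint handle above 1.28 rad and velocity of joint handle below 0.1 rad/s), for 0.2 s.
At the end, for the whole second after the job is handed in: Case d and exactly two of a, b, c stand on a long edge on the carrier floor (0.12 rad of upright, middle 30 to 50 mm up, within 30 mm of its centre in x, 112 mm in y); the third is within 15 mm of its start in the rack; the handle is at rest over 1.28 rad (all of step 2 and angle between the x axis of case_d_mid and the z axis of carrier, either way round below 0.12 rad and z of case_d_mid in the frame of carrier between 0.03 and 0.05 m and x of case_d_mid in the frame of carrier between -0.03 and 0.03 m and y of case_d_mid in the frame of carrier between -0.112 and 0.112 m and (((angle between the x axis of case_b_mid and the z axis of carrier, either way round below 0.12 rad and z of case_b_mid in the frame of carrier between 0.03 and 0.05 m and x of case_b_mid in the frame of carrier between -0.03 and 0.03 m and y of case_b_mid in the frame of carrier between -0.112 and 0.112 m) and (angle between the x axis of case_c_mid and the z axis of carrier, either way round below 0.12 rad and z of case_c_mid in the frame of carrier between 0.03 and 0.05 m and x of case_c_mid in the frame of carrier between -0.03 and 0.03 m and y of case_c_mid in the frame of carrier between -0.112 and 0.112 m) and distance of case_a_mid from where it was at the start of the episode below 0.015 m) or ((angle between the x axis of case_a_mid and the z axis of carrier, either way round below 0.12 rad and z of case_a_mid in the frame of carrier between 0.03 and 0.05 m and x of case_a_mid in the frame of carrier between -0.03 and 0.03 m and y of case_a_mid in the frame of carrier between -0.112 and 0.112 m) and (angle between the x axis of case_c_mid and the z axis of carrier, either way round below 0.12 rad and z of case_c_mid in the frame of carrier between 0.03 and 0.05 m and x of case_c_mid in the frame of carrier between -0.03 and 0.03 m and y of case_c_mid in the frame of carrier between -0.112 and 0.112 m) and distance of case_b_mid from where it was at the start of the episode below 0.015 m) or ((angle between the x axis of case_a_mid and the z axis of carrier, either way round below 0.12 rad and z of case_a_mid in the frame of carrier between 0.03 and 0.05 m and x of case_a_mid in the frame of carrier between -0.03 and 0.03 m and y of case_a_mid in the frame of carrier between -0.112 and 0.112 m) and (angle between the x axis of case_b_mid and the z axis of carrier, either way round below 0.12 rad and z of case_b_mid in the frame of carrier between 0.03 and 0.05 m and x of case_b_mid in the frame of carrier between -0.03 and 0.03 m and y of case_b_mid in the frame of carrier between -0.112 and 0.112 m) and distance of case_c_mid from where it was at the start of the episode below 0.015 m))); the robot touches nothing.
It fails at once if the spray bottle is pushed more than 25 mm or tipped (distance of spray from where it was at the start of the episode above 0.025 m or angle between spray's own z axis and vertical above 0.3 rad).
It fails at once if the timer is pushed more than 25 mm (distance of timer from where it was at the start of the episode above 0.025 m).
It also fails if it takes over 72 s, if anything falls off the work surface, if the arm or the gripper's body presses on something with over 40 N, if the wrist force passes 120 N, or if a joint passes its speed limit or range.

## Working session

There is one attempt and no reset: what is moved stays moved. The work goes in short steps, Python scripts to look and compute and a tool call to move; the robot and the scene stay as the last step left them, time stands still between calls to the robot, and variables do not carry over. Pictures are saved under pics/ and viewed, at most 10 in all, crops included, and the job is handed in when it is done.

Besides the shell and the picture viewer there is one more tool, called after "Call:" as name([rows], argument=value, ...), one row to a line, values as JSON. send_rows: Moves the arm, as the interface text tells. Its arguments: {"type":"object","properties":{"slide":{"type":"array","items":{"type":"array","items":{"type":"number"}}},"roll":{"type":"array","items":{"type":"number"}},"claw":{"type":"array","items":{"type":"number"}},"force":{"type":"number"}},"required":["slide","roll","claw"]}

```bash
ls; mkdir -p pics; python3 - <<'E'
from station import bot
import cv2,numpy as np
for n in("scene","top"):
    m=bot.camera_model(n);print(n,np.round(m["camera_matrix"],1).tolist(),np.round(m["camera_from_world"],3).tolist())
    cv2.imwrite(f"pics/{n}0.png",bot.read_camera(n)[:,:,::-1])
o=bot.get_obs();print({k:np.round(v,3).tolist() for k,v in o.items()},bot.grip_depth)
E
```

```text
pics
scene [[503.9, 0.0, 313.7], [0.0, 503.9, 242.8], [0.0, 0.0, 1.0]] [[0.774, -0.633, 0.002, -0.423], [-0.382, -0.469, -0.796, 0.25], [0.505, 0.616, -0.605, 0.779], [0.0, 0.0, 0.0, 1.0]]
top [[473.7, 0.0, 310.1], [0.0, 473.7, 237.5], [0.0, 0.0, 1.0]] [[0.001, -1.0, 0.012, 0.005], [-0.998, -0.002, -0.062, 0.538], [0.062, -0.012, -0.998, 0.91], [0.0, 0.0, 0.0, 1.0]]
{'t': 0.1, 'q': [1.16, 0.478, 0.022, 1.556, -0.011, 1.109, -0.083], 'joint_vel': [-0.001, -0.003, 0.001, -0.002, 0.0, 0.001, -0.002], 'joint_torque': [0.005, -59.776, 1.614, -28.195, 0.013, 0.005, 0.0], 'eef_pos': [0.201, -0.644, 0.23], 'tool_rot': [-0.001, 0.989, 0.151, -0.0], 'contact_force': [0.067, -0.362, -0.478], 'torque': [-0.002, -0.023, -0.009], 'grasp_force': 0.0, 'gripper_width': 0.996} 0.0187
```

View pics/scene0.png

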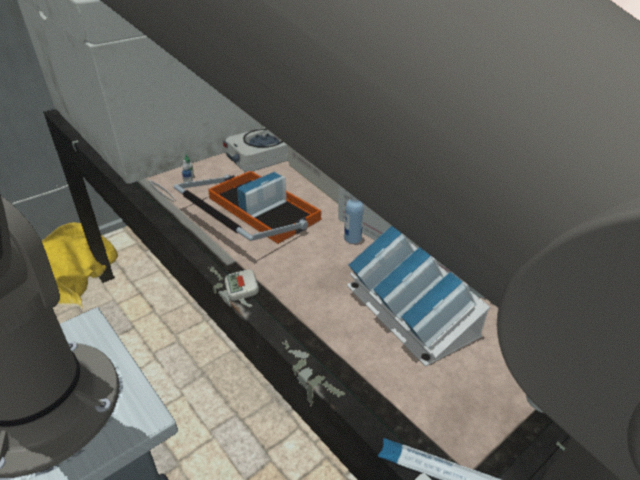

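View pics/top0.png

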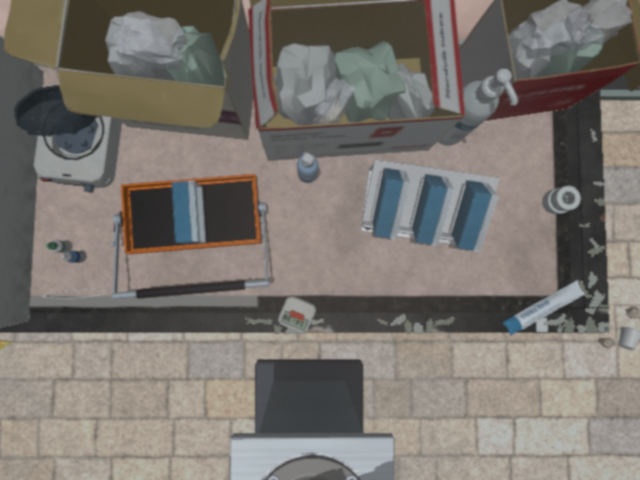

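The scene view shows the carrier with its standing case at about (262,195), the spray at (354,222), the rack at (420,290) and the timer at (240,287). In the top view the carrier is at (190,213), the grip bar at (190,290), the three rack cases at (390/430/472, 210), the spray at (307,167) and the timer at (296,313). I'll zoom in to define the masks.

```bash
python3 - <<'E'
import cv2,numpy as np
t=cv2.imread("pics/top0.png");s=cv2.imread("pics/scene0.png")
a=cv2.resize(t[150:310,100:290],None,fx=2.1,fy=2.1,interpolation=2);b=cv2.resize(t[150:260,350:510],None,fx=2.5,fy=2.5)
c=cv2.resize(s[155:275,165:340],None,fx=2.28,fy=2.1);d=cv2.resize(s[220:370,335:500],None,fx=2.42,fy=1.7)
can=np.zeros((600,800,3),np.uint8)
for im,x,y in((a,0,0),(b,400,0),(c,0,340),(d,400,340)):
    im=im[:min(600-y,im.shape[0]),:min(800-x,im.shape[1],400)];can[y:y+im.shape[0],x:x+im.shape[1]]=im
cv2.imwrite("pics/crops.png",can)
E
```

```text
(no output)
```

View pics/crops.png

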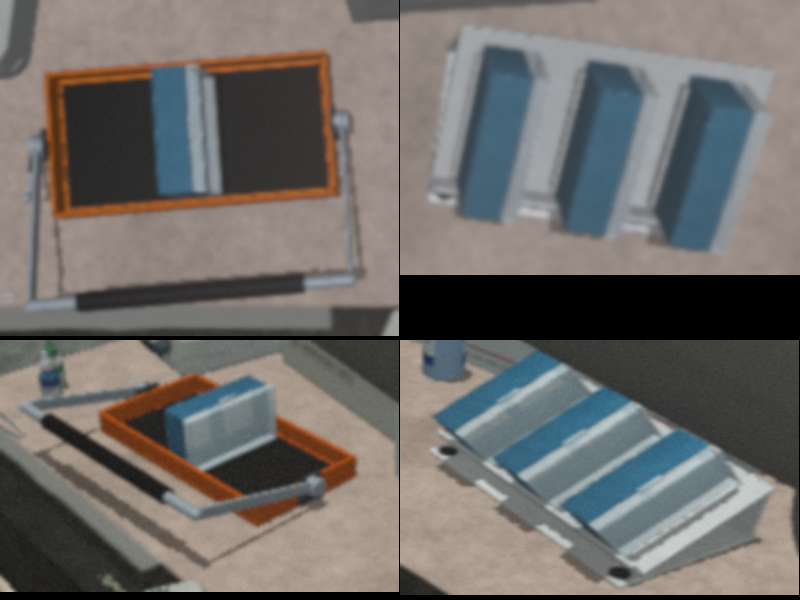

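The crops show the orange rim, the blue body plus whitish lid (on the −y side) of each case, and the rack yawed about 10° the opposite way from the carrier. I'll get rough positions by two-view triangulation.

```bash
cat > h.py <<'E'
import cv2,numpy as np
from station import bot
def ray(m,uv):
    K=np.array(m["camera_matrix"]);T=np.array(m["camera_from_world"]);R=T[:3,:3]
    d=R.T@np.linalg.solve(K,[uv[0],uv[1],1]);return -R.T@T[:3,3],d/np.linalg.norm(d)
def onplane(m,uv,z):
    c,d=ray(m,uv);return c+d*(z-c[2])/d[2]
def tri(rs):
    A=np.zeros((3,3));b=np.zeros(3)
    for c,d in rs:
        P=np.eye(3)-np.outer(d,d);A+=P;b+=P@c
    x=np.linalg.solve(A,b);return x,max(np.linalg.norm((np.eye(3)-np.outer(d,d))@(x-c)) for c,d in rs)
def mask(im,kind):
    h=cv2.cvtColor(im,cv2.COLOR_BGR2HSV)
    if kind=="orange": return cv2.inRange(h,(3,140,90),(18,255,255))
    if kind=="blue": return cv2.inRange(h,(96,95,50),(112,255,255))
def blobs(mk,amin):
    cs=cv2.findContours(mk,cv2.RETR_EXTERNAL,cv2.CHAIN_APPROX_NONE)[0]
    return [c for c in cs if cv2.contourArea(c)>amin]
def quad(c):
    h=cv2.convexHull(c)
    for e in np.linspace(1,30,60):
        q=cv2.approxPolyDP(h,e,True)
        if len(q)<=4:break
    return q[:,0,:].astype(float)
E
python3 - <<'E'
from h import *
np.set_printoptions(precision=4,suppress=True)
t=cv2.imread("pics/top0.png");s=cv2.imread("pics/scene0.png");mt=bot.camera_model("top");ms=bot.camera_model("scene")
for n,im in(("top",t),("scene",s)):
    for k in("orange","blue"):
        for c in blobs(mask(im,k),60 if k=="blue" else 20):
            print(n,k,cv2.contourArea(c),quad(c).tolist())
c,d=ray(mt,(320,240));print(c)
for uv in((115,297),(267,283),(137,293),(243,285)):print("bar",onplane(mt,uv,.06))
for uv in((307,168),):print("spray",onplane(mt,uv,.1))
print("timer",onplane(mt,(296,313),.02))
E
```

```text
top orange 1624.5 [[255.0, 177.0], [259.0, 242.0], [126.0, 252.0], [122.0, 185.0]]
top blue 178.0 [[520.0, 330.0], [511.0, 333.0], [503.0, 322.0], [513.0, 316.0]]
top blue 883.5 [[481.0, 187.0], [489.0, 198.0], [472.0, 248.0], [460.0, 247.0]]
top blue 844.0 [[186.0, 183.0], [190.0, 241.0], [177.0, 242.0], [174.0, 183.0]]
top blue 871.0 [[431.0, 178.0], [445.0, 191.0], [426.0, 242.0], [417.0, 239.0]]
top blue 834.0 [[390.0, 173.0], [401.0, 184.0], [385.0, 236.0], [376.0, 229.0]]
scene orange 33.0 [[240.0, 276.0], [242.0, 285.0], [239.0, 285.0], [237.0, 279.0]]
scene orange 117.5 [[294.0, 230.0], [293.0, 234.0], [278.0, 242.0], [269.0, 237.0]]
scene orange 375.5 [[287.0, 192.0], [318.0, 209.0], [320.0, 219.0], [309.0, 225.0]]
scene orange 871.0 [[209.0, 189.0], [255.0, 173.0], [271.0, 228.0], [258.0, 230.0]]
scene blue 372.5 [[383.0, 438.0], [401.0, 444.0], [396.0, 463.0], [377.0, 455.0]]
scene blue 956.0 [[461.0, 282.0], [411.0, 329.0], [402.0, 316.0], [449.0, 273.0]]
scene blue 791.0 [[429.0, 256.0], [382.0, 299.0], [375.0, 287.0], [418.0, 248.0]]
scene blue 628.5 [[400.0, 232.0], [356.0, 273.0], [350.0, 266.0], [391.0, 226.0]]
scene blue 305.0 [[279.0, 176.0], [245.0, 209.0], [240.0, 206.0], [239.0, 186.0]]
[0.4803 0.0171 0.9419]
bar [0.425  0.3658 0.06  ]
bar [0.4508 0.0863 0.06  ]
bar [0.4323 0.3256 0.06  ]
bar [0.4471 0.1306 0.06  ]
spray [0.658  0.0127 0.1   ]
timer [0.3918 0.0331 0.02  ]
```

```bash
python3 - <<'E'
from h import *
np.set_printoptions(precision=4,suppress=True)
mt=bot.camera_model("top");ms=bot.camera_model("scene")
P=[("BL",(122,185),(255,172)),("FL",(126,252),(209,189)),("BR",(256,177),(320,209)),("FR",(259,242),(278,237)),
("a back",(401,184),(400,232)),("a fr",(385,236),(356,273)),("b back",(445,191),(429,256)),("b fr",(426,242),(382,299)),("c back",(489,198),(461,282)),("c fr",(472,248),(411,329)),
("d back",(186,183),(279,176)),("d fr",(190,241),(245,209))]
for n,a,b in P:
    x,e=tri([ray(mt,a),ray(ms,b)]);print(n,x,"err",round(e,4))
for uv in((122,185),(126,252),(256,177),(259,242)):print(onplane(mt,uv,.028))
E
```

```text
BL [0.6443 0.3705 0.0205] err 0.0053
FL [0.5088 0.3612 0.0245] err 0.0003
BR [0.6549 0.1105 0.0328] err 0.0008
FR [0.5303 0.1053 0.014 ] err 0.0013
a back [ 0.6255 -0.1515  0.1282] err 0.0013
a fr [ 0.5383 -0.133   0.0645] err 0.0003
b back [ 0.6144 -0.2293  0.1256] err 0.002
b fr [ 0.5277 -0.2102  0.0619] err 0.0007
c back [ 0.6024 -0.3064  0.1254] err 0.0022
c fr [ 0.5142 -0.2931  0.0649] err 0.0023
d back [0.6346 0.2368 0.071 ] err 0.0009
d fr [0.5319 0.239  0.0184] err 0.0014
[0.6387 0.3706 0.028 ]
[0.5089 0.3597 0.028 ]
[0.6552 0.1115 0.028 ]
[0.5285 0.1047 0.028 ]
```

Call:
send_rows([
  [42,-28,-4],
  [80,-54,-8],
  [115,-78,-12],
  [150,-102,-15],
  [185,-126,-18],
  [220,-150,-20],
  [254,-174,-22],
  [265,-181,-25],
], roll=[4,8,12,16,20,24,27,27], claw=[1,1,1,1,1,1,1,1])

```text
t: 0.77
eef_pos: [0.4024, -0.3885, 0.2559]
tool_rot: [-0.001, 0.996, -0.084, -0.0]
contact_force: [0.7, -0.3, 0.2]
gripper_width: 1.0
grasp_force: 0.0
```

```bash
cat >> h.py <<'E'
from scipy.spatial.transform import Rotation as Ro
def plan(xyz,yaw=None):
    o=bot.get_obs();w,x,y,z=o["tool_rot"];R=Ro.from_quat([x,y,z,w]).as_matrix()
    cy=np.degrees(np.arctan2(R[1,0],R[0,0]))
    s=R.T@(np.array(xyz)-o["eef_pos"])*1000
    print("t",round(o["t"],2),"pos",np.round(o["eef_pos"],4),"yaw",round(cy,2),"slide",np.round(s,1),"roll",None if yaw is None else round(cy-yaw,1),"w",round(o["gripper_width"],2),"F",np.round(o["contact_force"],1),"g",round(o["grasp_force"],1))
E
python3 -c "
from h import *
plan((.56,-.19,.30),-9.5)"
```

```text
t 0.77 pos [ 0.4024 -0.3885  0.2559] yaw -9.61 slide [ 122.3 -222.1  -43.8] roll -0.1 w 1.0 F [ 0.7 -0.3  0.2] g 0.0
```

Call:
send_rows([
  [20,-35,-7],
  [40,-70,-14],
  [58,-105,-21],
  [76,-140,-28],
  [95,-175,-35],
  [112,-205,-42],
  [122,-222,-44],
  [122,-222,-44],
], roll=[0,0,0,0,0,0,0,0], claw=[0.75,0.75,0.75,0.75,0.75,0.75,0.75,0.75])

```text
t: 1.43
eef_pos: [0.561, -0.1881, 0.3006]
tool_rot: [-0.001, 0.997, -0.08, 0.001]
contact_force: [0.6, 0.7, 0.0]
gripper_width: 0.748
grasp_force: 0.0
```

```bash
python3 -c "
from h import *
plan((.56,-.19,.30),-9.5)
m=bot.camera_model('wrist');print(ray(m,(320,240)),m['camera_matrix'])
im=bot.read_camera('wrist')[:,:,::-1];cv2.imwrite('pics/w1.png',im);np.save('w1.npy',m,allow_pickle=True)"
```

```text
t 1.43 pos [ 0.561  -0.1881  0.3006] yaw -9.17 slide [-0.7  2.1  0.6] roll 0.3 w 0.75 F [0.6 0.7 0. ] g 0.0
(array([ 0.63154583, -0.19965289,  0.44336026]), array([-0.28304276,  0.04348992, -0.95812078])) [[373.16865857   0.         317.61513699]
 [  0.         373.16865857 238.03969363]
 [  0.           0.           1.        ]]
```

View pics/w1.png

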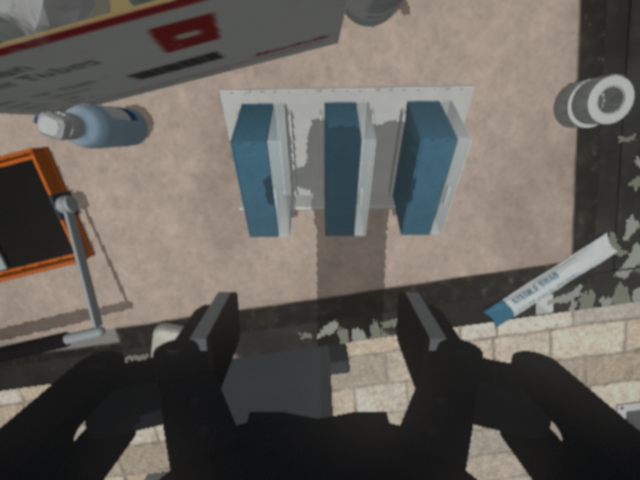

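The wrist view shows the three cases near-vertical in the image (blue tops at x≈258, 342, 430, lids on their right). The middle case is seen straight on: blue body about 30 mm, lid about 12 mm.

```bash
python3 - <<'E'
from h import *
np.set_printoptions(precision=4,suppress=True)
im=cv2.imread('pics/w1.png');mw=np.load('w1.npy',allow_pickle=True).item();mt=bot.camera_model("top");ms=bot.camera_model("scene")
for c in blobs(mask(im,"blue"),400):
    q=quad(c); print(q.tolist())
a,b=onplane(mw,(220,90),.08),onplane(mw,(475,87),.08);print("rack back",a,b,np.degrees(np.arctan2(a[0]-b[0],a[1]-b[1])))
# seam: right edge of blue rows 110-230
for lo,hi,T,S in((225,295,((401,184),(385,236)),((400,232),(356,273))),(310,385,((445,191),(426,242)),((429,256),(382,299))),(390,460,((489,198),(472,248)),((461,282),(411,329)))):
    mk=mask(im,"blue")[:,lo:hi];rows=range(112,228)
    xs=[lo+np.where(mk[r])[0].max() for r in rows];p=np.polyfit(rows,xs,1);yy=np.where(mk.any(1))[0]
    r0,r1=yy[(yy>80)&(yy<260)][[0,-1]]
    for r,t,s in((r0,T[0],S[0]),(r1,T[1],S[1])):
        w=(np.polyval(p,r),r);print(np.round(w,1),*tri([ray(mw,w),ray(mt,t),ray(ms,s)]))
E
```

```text
[[454.0, 144.0], [428.0, 231.0], [405.0, 232.0], [415.0, 113.0]]
[[270.0, 105.0], [276.0, 233.0], [254.0, 234.0], [232.0, 141.0]]
[[354.0, 109.0], [355.0, 187.0], [336.0, 191.0], [327.0, 110.0]]
rack back [ 0.6794 -0.1161  0.08  ] [ 0.6444 -0.3449  0.08  ] 8.697159968065533
[264.9 105. ] [ 0.6397 -0.1523  0.1188] 0.01859665991847344
[271.6 234. ] [ 0.5367 -0.1335  0.0665] 0.0018228264503186622Traceback (most recent call last):
  File "<stdin>", line 10, in <module>
    return umr_maximum(a, axis, None, out, keepdims, initial, where)
ValueError: zero-size array to reduction operation maximum which has no identity
```

```bash
python3 - <<'E'
from h import *
np.set_printoptions(precision=4,suppress=True)
mw=np.load('w1.npy',allow_pickle=True).item();im=cv2.imread('pics/w1.png')
C=np.array([.593,-.220]);yr=np.array([.153,.988]);xr=np.array([.988,-.153])
for uv,z in(((326,104),.118),((358,104),.118),((375,108),.118),((327,234),.066),((355,234),.066),((367,234),.066),((236,150),.1),((272,150),.1),((287,150),.1),((254,234),.066),((277,234),.066),((289,234),.066)):
    p=onplane(mw,uv,z);print(uv,p,"rack xy",xr@(p[:2]-C),yr@(p[:2]-C))
for r in(120,170,220):print(r,[(u,im[r,u].tolist()) for u in range(318,384,4)])
E
```

```text
(326, 104) [ 0.6498 -0.2084  0.118 ] rack xy 0.05435203360697595 0.020141362793243384
(358, 104) [ 0.6455 -0.2344  0.118 ] rack xy 0.05411551845798343 -0.006144717432686528
(375, 108) [ 0.6402 -0.2478  0.118 ] rack xy 0.05088231768159687 -0.020209862243848697
(327, 234) [ 0.5254 -0.1908  0.066 ] rack xy -0.07127096952689968 0.018471083282790974
(355, 234) [ 0.5207 -0.2199  0.066 ] rack xy -0.07149837685278508 -0.010920532771979206
(367, 234) [ 0.5186 -0.2323  0.066 ] rack xy -0.07159579706290475 -0.023511760432141787
(236, 150) [ 0.6254 -0.1231  0.1   ] rack xy 0.01723373998294471 0.10066346705818141
(272, 150) [ 0.6202 -0.155   0.1   ] rack xy 0.01695648454476948 0.06834633216886168
(287, 150) [ 0.618  -0.1683  0.1   ] rack xy 0.0168410183147928 0.054887488029036535
(254, 234) [ 0.5377 -0.1151  0.066 ] rack xy -0.07067746989695771 0.09517887263822122
(277, 234) [ 0.5338 -0.139   0.066 ] rack xy -0.07086455912662967 0.07099823208457705
(289, 234) [ 0.5318 -0.1514  0.066 ] rack xy -0.07096213575259944 0.05838678821285231
120 [(318, [107, 110, 109]), (322, [117, 120, 119]), (326, [83, 
[... 385 characters left out ...]
4, 65, 47]), (330, [76, 66, 47]), (334, [74, 65, 46]), (338, [73, 64, 45]), (342, [74, 65, 46]), (346, [76, 66, 46]), (350, [76, 66, 46]), (354, [76, 66, 47]), (358, [95, 90, 77]), (362, [152, 153, 147]), (366, [151, 152, 146]), (370, [151, 152, 147]), (374, [110, 112, 111]), (378, [107, 109, 108]), (382, [107, 109, 108])]
220 [(318, [90, 98, 107]), (322, [87, 94, 104]), (326, [73, 66, 54]), (330, [72, 64, 48]), (334, [72, 64, 47]), (338, [71, 63, 46]), (342, [71, 63, 47]), (346, [71, 62, 47]), (350, [72, 63, 46]), (354, [88, 83, 73]), (358, [154, 155, 150]), (362, [146, 147, 143]), (366, [133, 136, 135]), (370, [84, 92, 100]), (374, [84, 91, 100]), (378, [83, 90, 98]), (382, [86, 92, 101])]
```

Call:
send_rows([
  [10,-16,30],
  [20,-33,60],
  [31,-50,90],
  [31,-50,100],
  [31,-50,100],
  [31,-50,120],
  [31,-50,120],
  [31,-50,120],
], roll=[0,0,0,0,0,0,0,0], claw=[0.75,0.75,0.75,0.75,0.75,0.75,0.75,0.75])

```text
t: 2.15
eef_pos: [0.5957, -0.152, 0.1808]
tool_rot: [0.0, 0.996, -0.085, -0.001]
contact_force: [0.9, -0.4, 0.3]
gripper_width: 0.751
grasp_force: 0.0
```

```bash
python3 -c "
from h import *
plan((.600,-.143,.067),-8.9)
im=bot.read_camera('wrist')[:,:,::-1];cv2.imwrite('pics/w2.png',im)"
```

```text
t 2.15 pos [ 0.5957 -0.152   0.1808] yaw -9.79 slide [  2.8  -9.7 113.8] roll -0.9 w 0.75 F [ 0.9 -0.4  0.3] g 0.0
```

View pics/w2.png

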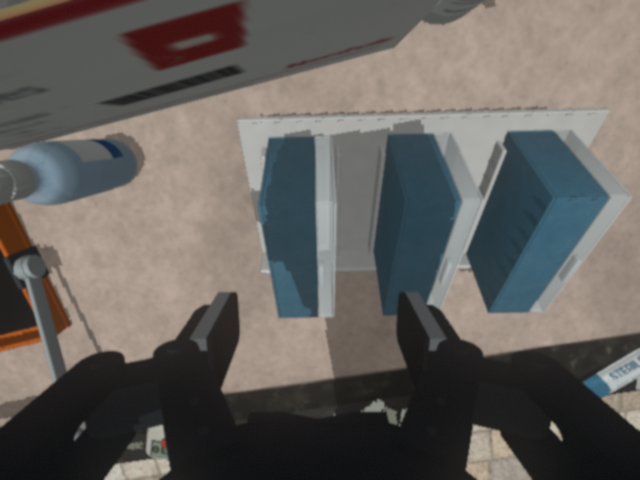

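Call:
send_rows([
  [2,-6,0],
  [3,-9,10],
  [3,-9,35],
  [3,-9,60],
  [3,-9,85],
  [3,-9,100],
  [3,-9,112],
  [3,-9,113],
], roll=[-1,-1,-1,-1,-1,-1,-1,-1], claw=[0.75,0.75,0.75,0.75,0.75,0.75,0.75,0.75])

```text
t: 2.87
eef_pos: [0.6011, -0.1411, 0.0662]
tool_rot: [-0.0, 0.997, -0.075, -0.001]
contact_force: [-1.0, 0.3, 2.8]
gripper_width: 0.745
grasp_force: 0.0
```

```bash
python3 -c "
from h import *
plan((.600,-.143,.067),-8.9)
a=bot.read_camera('wrist')[:,:,::-1];b=bot.read_camera('top')[150:270,340:520,::-1];cv2.imwrite('pics/w3.png',np.hstack([cv2.resize(a,(480,360)),cv2.resize(b,(320,213))[:]] if 0 else [cv2.resize(a,(480,360)),cv2.copyMakeBorder(cv2.resize(b,(320,213)),0,147,0,0,0)]))
plan((.600,-.143,.067),-8.9)"
```

```text
t 2.87 pos [ 0.6011 -0.1411  0.0662] yaw -8.61 slide [-0.8  2.1 -0.8] roll 0.3 w 0.74 F [-1.   0.3  2.8] g 0.0
t 2.97 pos [ 0.6016 -0.1413  0.0673] yaw -8.62 slide [-1.3  1.9  0.3] roll 0.3 w 0.75 F [-0.   0.7 -0. ] g 0.0
```

View pics/w3.png

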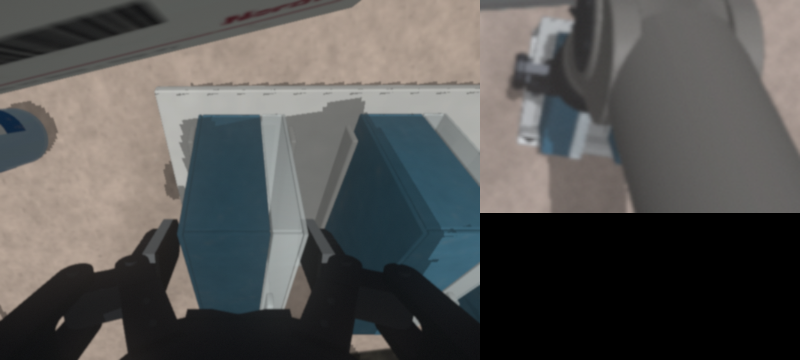

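The fingers straddle case a (left finger at x≈170, right finger at about 318, case between 180 and 305). Closing, then lifting.

Call:
send_rows([
  [0,0,0],
  [0,0,0],
  [0,0,0],
  [0,0,0],
  [0,0,0],
  [0,0,0],
  [0,0,0],
  [0,0,0],
], roll=[0,0,0,0,0,0,0,0], claw=[0.35,0.35,0.35,0.35,0.35,0.35,0.35,0.35], force=45)

```text
t: 3.63
eef_pos: [0.6017, -0.1417, 0.068]
tool_rot: [0.0, 0.997, -0.075, 0.001]
contact_force: [-0.4, 0.8, 6.8]
gripper_width: 0.489
grasp_force: 45.9
```

Call:
send_rows([
  [0,0,-8],
  [0,0,-20],
  [0,0,-40],
  [0,0,-60],
  [0,0,-90],
  [0,0,-120],
  [0,0,-150],
  [0,0,-165],
], roll=[0,0,0,0,0,0,0,0], claw=[0.35,0.35,0.35,0.35,0.35,0.35,0.35,0.35])

```text
t: 4.3
eef_pos: [0.6026, -0.1418, 0.2373]
tool_rot: [0.0, 0.997, -0.075, 0.003]
contact_force: [1.4, 0.4, -1.0]
gripper_width: 0.49
grasp_force: 45.6
```

```bash
python3 -c "
from h import *
plan((.5828,.2366,.232),3.6)
a=bot.read_camera('wrist')[:,:,::-1];b=bot.read_camera('scene')[:,:,::-1];cv2.imwrite('pics/w4.png',np.hstack([cv2.resize(a,(400,300)),cv2.resize(b,(400,300))]))
"
```

```text
t 4.3 pos [ 0.6026 -0.1418  0.2373] yaw -8.66 slide [ -76.5 -371.2    4.9] roll -12.3 w 0.49 F [ 1.4  0.4 -1. ] g 45.6
```

View pics/w4.png

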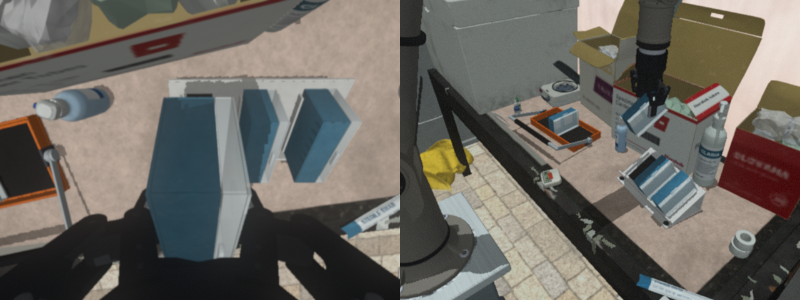

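Case a is gripped and lifted, still at its 30° tilt. Only tool z-rolls are possible, so I'll pivot it upright on its lower front corner against the carrier floor. Carrying now.

Call:
send_rows([
  [-8,-25,0],
  [-19,-63,0],
  [-29,-101,0],
  [-40,-140,0],
  [-50,-178,0],
  [-61,-216,0],
  [-71,-254,0],
  [-80,-290,0],
], roll=[-1,-3,-5,-7,-9,-11,-12.3,-12.3], claw=[0.35,0.35,0.35,0.35,0.35,0.35,0.35,0.35])

```text
t: 5.07
eef_pos: [0.5641, 0.159, 0.2313]
tool_rot: [0.0, 0.999, 0.033, -0.001]
contact_force: [1.4, -0.2, -1.4]
gripper_width: 0.488
grasp_force: 45.7
```

Call:
send_rows([
  [-2,-10,0],
  [-5,-20,0],
  [-5,-20,0],
  [-5,-20,0],
  [-5,-20,0],
  [-5,-20,0],
  [-5,-20,0],
  [-5,-20,0],
], roll=[0,0,0,0,0,0,0,0], claw=[0.35,0.35,0.35,0.35,0.35,0.35,0.35,0.35])

```text
t: 5.73
eef_pos: [0.5598, 0.1756, 0.2323]
tool_rot: [0.0, 1.0, 0.031, 0.0]
contact_force: [-0.4, -0.1, -2.5]
gripper_width: 0.491
grasp_force: 45.9
```

```bash
python3 -c "
from h import *
plan((.5645,.1773,.15),3.6)
m=bot.camera_model('wrist');a=bot.read_camera('wrist')[:,:,::-1];cv2.imwrite('pics/w5.png',a);np.save('w5.npy',m,allow_pickle=True)
for c in blobs(mask(a,'orange'),100): print(quad(c).tolist())
for c in blobs(mask(a,'blue'),400): print('b',quad(c).tolist())
"
```

```text
t 5.73 pos [0.5598 0.1756 0.2323] yaw 3.55 slide [ 4.8 -1.4 82.3] roll -0.1 w 0.49 F [-0.4 -0.1 -2.5] g 45.9
[[395.0, 99.0], [390.0, 233.0], [126.0, 248.0], [102.0, 104.0]]
b [[213.0, 115.0], [341.0, 156.0], [338.0, 414.0], [264.0, 411.0]]
```

View pics/w5.png

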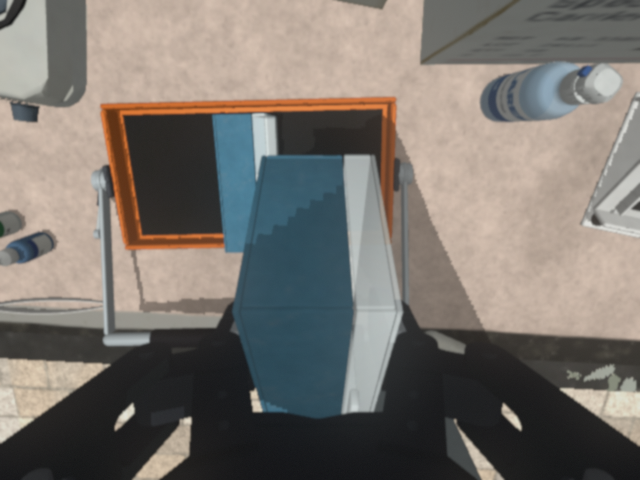

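The carrier rim corners are at (102,104), (395,99), (390,233) and (126,248). Standing case d's top back edge runs from (213,115) to about (275,115). The −y slot is free below the held case.

```bash
python3 -c "
from h import *
m=np.load('w5.npy',allow_pickle=True).item();mt=bot.camera_model('top')
P=[onplane(m,u,.028)[:2] for u in((102,104),(396,98),(390,233),(126,248))];print(np.round(P,4))
T=[onplane(mt,u,.028)[:2] for u in((122,184.5),(256,176.5),(259.5,242),(126,252))]
for p,u,v in zip(P,((102,104),(396,98),(390,233),(126,248)),((122,184.5),(256,176.5),(259.5,242),(126,252))): print('z',tri([ray(m,u),ray(mt,v)]))
A=np.array(P);c=A.mean(0);yw=np.degrees(np.arctan2(-((A[0]+A[3])-(A[1]+A[2]))[0],((A[0]+A[3])-(A[1]+A[2]))[1]));print('c',c,'yaw',yw, np.linalg.norm(A[0]-A[1]))
r=np.radians(yw);xc=np.array([np.cos(r),np.sin(r)]);yc=np.array([-xc[1],xc[0]])
for u in((213,115),(253,115),(276,115),(227,252)):
  p=onplane(m,u,.076)[:2]-c;print(u,'d in carrier',np.round([xc@p,yc@p],4))
print(c+xc*-.022+yc*-.058)
"
```

```text
[[0.6404 0.3705]
 [0.6606 0.1138]
 [0.5385 0.105 ]
 [0.508  0.3608]]
z (array([0.64029257, 0.37183549, 0.02534873]), np.float64(0.00018411570912569517))
z (array([0.65997214, 0.11216107, 0.01643716]), np.float64(0.001667035397452452))
z (array([0.5315751 , 0.10328083, 0.00996913]), np.float64(0.0030427046515134814))
z (array([0.50894723, 0.35896233, 0.03091274]), np.float64(0.0003506534761460477))
c [0.58686181 0.23754264] yaw 5.656650637501538 0.257567814201017
(213, 115) d in carrier [0.0513 0.0181]
(253, 115) d in carrier [ 0.0501 -0.0124]
(276, 115) d in carrier [ 0.0495 -0.0299]
(227, 252) d in carrier [-0.0587  0.0193]
[0.57068582 0.1776566 ]
```

Call:
send_rows([
  [4,7,10],
  [7,13,25],
  [7,13,50],
  [7,13,75],
  [7,13,100],
  [7,13,125],
  [7,13,145],
  [7,13,147],
], roll=[-0.6,-0.6,-0.6,-0.6,-0.6,-0.6,-0.6,-0.6], claw=[0.35,0.35,0.35,0.35,0.35,0.35,0.35,0.35])

```text
t: 6.45
eef_pos: [0.5647, 0.1623, 0.0807]
tool_rot: [0.001, 0.999, 0.037, -0.003]
contact_force: [-0.3, -0.5, -2.4]
gripper_width: 0.492
grasp_force: 45.9
```

Call:
send_rows([
  [0,0,4],
  [0,0,8],
  [0,0,12],
  [0,0,16],
  [0,0,18],
  [0,0,20],
  [0,0,20],
  [0,0,20],
], roll=[0,0,0,0,0,0,0,0], claw=[0.35,0.35,0.35,0.35,0.35,0.35,0.35,0.35], force=25)

```text
t: 7.12
eef_pos: [0.5697, 0.1648, 0.0667]
tool_rot: [-0.001, 0.999, 0.037, 0.003]
contact_force: [6.1, 1.0, 3.6]
gripper_width: 0.488
grasp_force: 46.3
```

```bash
python3 -c "
from h import *
plan((.5674,.1626,.065),4.2)"
```

```text
t 7.12 pos [0.5697 0.1648 0.0667] yaw 4.24 slide [-2.5  2.   1.7] roll 0.0 w 0.49 F [6.1 1.  3.6] g 46.3
```

Call:
send_rows([
  [3,0,1],
  [7,0,3],
  [10,0,5],
  [14,0,7],
  [17,0,9],
  [20,0,11],
  [23,0,13],
  [26,0,15],
], roll=[0,0,0,0,0,0,0,0], claw=[0.42,0.42,0.42,0.42,0.42,0.42,0.42,0.42], force=25)

```text
t: 7.78
eef_pos: [0.5918, 0.1656, 0.0498]
tool_rot: [0.001, 0.999, 0.037, -0.002]
contact_force: [-3.9, -0.9, 5.7]
gripper_width: 0.484
grasp_force: 46.8
```

```bash
python3 -c "
from h import *
plan((.5674,.1626,.065),4.2)
a=bot.read_camera('wrist')[:,:,::-1];b=bot.read_camera('scene')[90:210,160:320,::-1];cv2.imwrite('pics/w6.png',np.hstack([cv2.resize(a,(400,300)),cv2.resize(b,(400,300))]))"
```

```text
t 7.78 pos [0.5918 0.1656 0.0498] yaw 4.24 slide [-24.6   1.2 -15.1] roll 0.0 w 0.48 F [-3.9 -0.9  5.7] g 46.8
```

View pics/w6.png

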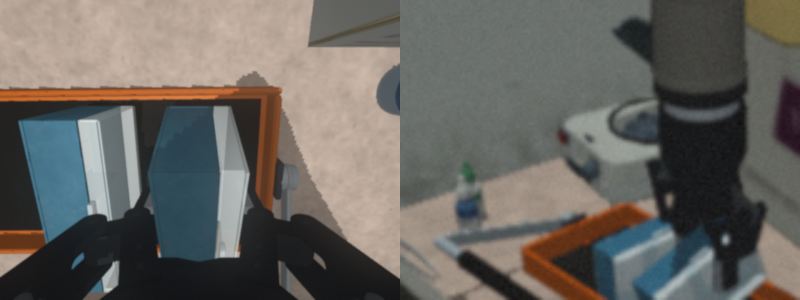

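The case is tipping toward upright inside the carrier and is clear of case d. I'll finish the pivot.

Call:
send_rows([
  [3,0,2],
  [5,0,4],
  [8,0,6],
  [10,0,8],
  [11,0,9],
  [11,0,10],
  [11,0,10],
  [11,0,10],
], roll=[0,0,0,0,0,0,0,0], claw=[0.42,0.42,0.42,0.42,0.42,0.42,0.42,0.42])

```text
t: 8.55
eef_pos: [0.603, 0.1664, 0.0398]
tool_rot: [0.001, 0.999, 0.037, -0.002]
contact_force: [-1.0, 0.6, 5.2]
gripper_width: 0.489
grasp_force: 46.8
```

```bash
python3 -c "
from h import *
plan((.5674,.1626,.065),4.2)
a=bot.read_camera('wrist')[:,:,::-1];cv2.imwrite('pics/w7.png',a);mw=bot.camera_model('wrist')
for c in blobs(mask(a,'blue'),400): print('b',quad(c).tolist(),[np.round(onplane(mw,q,.076)[:2],4).tolist() for q in quad(c)])
"
```

```text
t 8.55 pos [0.603  0.1664 0.0398] yaw 4.24 slide [-35.9   1.2 -25.1] roll 0.0 w 0.49 F [-1.   0.6  5.2] g 46.8
b [[336.0, 212.0], [343.0, 411.0], [256.0, 411.0], [244.0, 244.0]] [[0.6517, 0.165], [0.582, 0.1566], [0.5798, 0.1865], [0.64, 0.1916]]
b [[134.0, 199.0], [129.0, 351.0], [56.0, 404.0], [12.0, 236.0]] [[0.6513, 0.2234], [0.6006, 0.2285], [0.5778, 0.2549], [0.6375, 0.2602]]
```

Call:
send_rows([
  [0,0,1],
  [0,0,1],
  [0,0,1],
  [0,0,1],
  [0,0,0],
  [0,0,0],
  [0,0,-10],
  [0,0,-20],
], roll=[0,0,0,0,0,0,0,0], claw=[0.6,0.6,0.6,0.6,0.6,0.6,0.6,0.6])

```text
t: 9.27
eef_pos: [0.6037, 0.1668, 0.0606]
tool_rot: [0.0, 0.999, 0.037, -0.001]
contact_force: [0.1, -0.7, -0.5]
gripper_width: 0.6
grasp_force: 0.0
```

Call:
send_rows([
  [0,0,-20],
  [0,0,-50],
  [0,0,-80],
  [0,0,-110],
  [0,0,-150],
  [0,0,-180],
  [0,0,-180],
  [0,0,-180],
], roll=[0,0,0,0,0,0,0,0], claw=[0.6,0.6,0.6,0.6,0.6,0.6,0.6,0.6])

```text
t: 9.93
eef_pos: [0.6054, 0.1675, 0.244]
tool_rot: [-0.001, 0.999, 0.037, 0.003]
contact_force: [-1.0, 0.1, -0.8]
gripper_width: 0.602
grasp_force: 0.0
```

```bash
python3 -c "
from h import *
plan((.588,-.219,.24),-8.9)
m=bot.camera_model('wrist');a=bot.read_camera('wrist')[:,:,::-1];cv2.imwrite('pics/w8.png',a);np.save('w8.npy',m,allow_pickle=True)"
```

```text
t 9.93 pos [0.6054 0.1675 0.244 ] yaw 4.25 slide [-46.  384.2   3.2] roll 13.1 w 0.6 F [-1.   0.1 -0.8] g 0.0
```

View pics/w8.png

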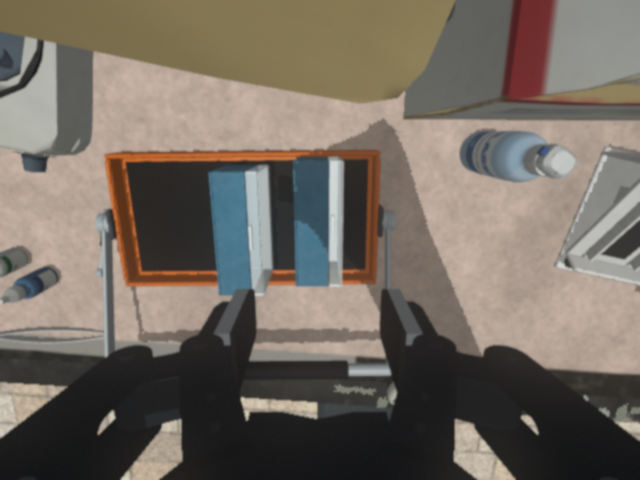

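Case a now stands upright beside d (blue tops at x≈310 and 232) and nothing else has moved. Next is case b.

Call:
send_rows([
  [-3,25,0],
  [-7,63,0],
  [-12,101,0],
  [-17,140,0],
  [-22,178,0],
  [-27,216,0],
  [-32,254,0],
  [-36,290,0],
], roll=[1,3,5,7,9,11,13,13], claw=[0.75,0.75,0.75,0.75,0.75,0.75,0.75,0.75])

```text
t: 10.65
eef_pos: [0.5881, -0.1272, 0.2389]
tool_rot: [0.0, 0.997, -0.077, -0.001]
contact_force: [0.3, -0.9, -0.2]
gripper_width: 0.749
grasp_force: 0.0
```

```bash
python3 -c "
from h import *
plan((.589,-.219,.16),-8.9)"
```

```text
t 10.65 pos [ 0.5881 -0.1272  0.2389] yaw -8.89 slide [15.3 90.6 78.9] roll 0.0 w 0.75 F [ 0.3 -0.9 -0.2] g 0.0
```

Call:
send_rows([
  [6,35,0],
  [12,70,15],
  [15,90,35],
  [15,90,60],
  [15,90,78],
  [15,90,78],
  [15,90,78],
  [15,90,78],
], roll=[0,0,0,0,0,0,0,0], claw=[0.75,0.75,0.75,0.75,0.75,0.75,0.75,0.75])

```text
t: 11.32
eef_pos: [0.5912, -0.2158, 0.1628]
tool_rot: [-0.0, 0.997, -0.076, 0.0]
contact_force: [-0.3, -0.1, -0.4]
gripper_width: 0.749
grasp_force: 0.0
```

```bash
python3 -c "
from h import *
plan((.589,-.219,.067),-8.9)
a=bot.read_camera('wrist')[:,:,::-1];cv2.imwrite('pics/w9.png',a)
b=cv2.imread('pics/w2.png')
h=lambda im:cv2.cvtColor(im,cv2.COLOR_BGR2HSV)
for r in (200,230,260):
  for im,n in((a,'now'),(b,'w2')):
    x=np.where(mask(np.ascontiguousarray(im),'blue')[r])[0];print(r,n,[ (s[0],s[-1]) for s in np.split(x,np.where(np.diff(x)>5)[0]+1) if len(s)>5])
"
```

```text
t 11.32 pos [ 0.5912 -0.2158  0.1628] yaw -8.71 slide [-1.7  3.5 95.8] roll 0.2 w 0.75 F [-0.3 -0.1 -0.4] g 0.0
200 now [(np.int64(290), np.int64(340)), (np.int64(415), np.int64(492))]
200 w2 [(np.int64(261), np.int64(312)), (np.int64(387), np.int64(459)), (np.int64(500), np.int64(605))]
230 now [(np.int64(287), np.int64(341)), (np.int64(405), np.int64(497))]
230 w2 [(np.int64(277), np.int64(313)), (np.int64(382), np.int64(449)), (np.int64(485), np.int64(584))]
260 now [(np.int64(296), np.int64(339)), (np.int64(401), np.int64(482))]
260 w2 [(np.int64(280), np.int64(314)), (np.int64(382), np.int64(439)), (np.int64(494), np.int64(562))]
```

Call:
send_rows([
  [-2,3,5],
  [-2,3,25],
  [-2,3,45],
  [-2,3,65],
  [-2,3,80],
  [-2,3,90],
  [-2,3,95],
  [-2,3,95],
], roll=[0,0,0,0,0,0,0,0], claw=[0.75,0.75,0.75,0.75,0.75,0.75,0.75,0.75])

```text
t: 12.03
eef_pos: [0.5882, -0.2188, 0.0669]
tool_rot: [-0.0, 0.997, -0.076, -0.0]
contact_force: [-1.1, 0.6, 0.4]
gripper_width: 0.752
grasp_force: 0.0
```

Call:
send_rows([
  [0,0,0],
  [0,0,0],
  [0,0,0],
  [0,0,0],
  [0,0,0],
  [0,0,0],
  [0,0,0],
  [0,0,0],
], roll=[0,0,0,0,0,0,0,0], claw=[0.35,0.35,0.35,0.35,0.35,0.35,0.35,0.35], force=45)

```text
t: 12.7
eef_pos: [0.5893, -0.2191, 0.0686]
tool_rot: [0.0, 0.997, -0.076, 0.001]
contact_force: [-0.9, 0.2, 5.8]
gripper_width: 0.485
grasp_force: 46.0
```

Call:
send_rows([
  [0,0,-8],
  [0,0,-20],
  [0,0,-40],
  [0,0,-60],
  [0,0,-90],
  [0,0,-120],
  [0,0,-150],
  [0,0,-170],
], roll=[0,0,0,0,0,0,0,0], claw=[0.35,0.35,0.35,0.35,0.35,0.35,0.35,0.35])

```text
t: 13.37
eef_pos: [0.5892, -0.219, 0.2416]
tool_rot: [0.0, 0.997, -0.076, 0.002]
contact_force: [0.5, 0.2, -1.7]
gripper_width: 0.49
grasp_force: 45.7
```

```bash
python3 - <<'E'
from h import *
np.set_printoptions(precision=4,suppress=True)
# carrier + cases from w8
m=np.load('w8.npy',allow_pickle=True).item();im=cv2.imread('pics/w8.png')
for c in blobs(mask(im,'orange'),100):print('or',quad(c).tolist(),[onplane(m,q,.028)[:2].tolist() for q in quad(c)])
r=np.radians(4.2);xc=np.array([np.cos(r),np.sin(r)]);yc=np.array([-xc[1],xc[0]]);C=np.array([.584,.237])
for c in blobs(mask(im,'blue'),400):
    for q in quad(c):
        p=onplane(m,q,.076)[:2];print('bl',q,p,np.array([xc@(p-C),yc@(p-C)]))
t=C-xc*.022+yc*.067;print(t);plan((*t,.235),4.2)
E
```

```text
or [[293.0, 270.0], [294.0, 283.0], [269.0, 283.0], [274.0, 270.0]] [[0.5369655141400491, 0.18902467079538374], [0.5226648201658036, 0.18722156673943063], [0.5207777054716587, 0.21310548707601915], [0.535548237208945, 0.20849347249351788]]
or [[378.0, 152.0], [374.0, 282.0], [126.0, 284.0], [105.0, 155.0]] [[0.6608034205720243, 0.11573388698898333], [0.5298094864657866, 0.10458781438367018], [0.5088393100112688, 0.361436059453774], [0.6396139612348498, 0.3719704525089087]]
bl [243. 171.] [0.6396 0.2327] [ 0.0552 -0.0084]
bl [249. 288.] [0.5354 0.2255] [-0.0493 -0.0079]
bl [221. 293.] [0.5286 0.2508] [-0.0542  0.0178]
bl [208. 174.] [0.6351 0.2615] [0.0528 0.0207]
bl [294. 169.] [0.6443 0.1908] [ 0.0568 -0.0505]
bl [326. 175.] [0.6413 0.1641] [ 0.0518 -0.0769]
bl [326. 284.] [0.5443 0.1565] [-0.0455 -0.0774]
bl [298. 283.] [0.5434 0.1817] [-0.0445 -0.0522]
[0.5572 0.3022]
t 13.37 pos [ 0.5892 -0.219   0.2416] yaw -8.75 slide [-111.  -510.3    5.9] roll -12.9 w 0.49 F [ 0.5  0.2 -1.7] g 45.7
```

Call:
send_rows([
  [-5,-25,0],
  [-14,-63,0],
  [-22,-101,0],
  [-31,-140,0],
  [-39,-178,0],
  [-48,-216,0],
  [-56,-254,0],
  [-64,-292,0],
], roll=[-1,-3,-5,-7,-9,-11,-13,-13], claw=[0.35,0.35,0.35,0.35,0.35,0.35,0.35,0.35])

```text
t: 14.03
eef_pos: [0.569, 0.0812, 0.2384]
tool_rot: [0.0, 0.999, 0.038, 0.0]
contact_force: [0.2, 0.1, -1.4]
gripper_width: 0.489
grasp_force: 45.7
```

```bash
python3 -c "
from h import *
plan((.5551,.3030,.235),4.2)"
```

```text
t 14.03 pos [0.569  0.0812 0.2384] yaw 4.35 slide [   3.  -222.2    3.4] roll 0.1 w 0.49 F [ 0.2  0.1 -1.4] g 45.7
```

Call:
send_rows([
  [0,-38,0],
  [1,-76,0],
  [1,-114,0],
  [2,-152,0],
  [3,-190,0],
  [3,-215,0],
  [3,-221,0],
  [3,-221,0],
], roll=[0,0,0,0,0,0,0,0], claw=[0.35,0.35,0.35,0.35,0.35,0.35,0.35,0.35])

```text
t: 14.7
eef_pos: [0.5549, 0.3032, 0.238]
tool_rot: [-0.001, 0.999, 0.039, -0.0]
contact_force: [0.4, 0.0, -1.4]
gripper_width: 0.488
grasp_force: 45.9
```

Call:
send_rows([
  [0,0,0],
  [0,0,20],
  [0,0,45],
  [0,0,70],
  [0,0,95],
  [0,0,120],
  [0,0,138],
  [0,0,140],
], roll=[0,0,0,0,0,0,0,0], claw=[0.35,0.35,0.35,0.35,0.35,0.35,0.35,0.35])

```text
t: 15.37
eef_pos: [0.5551, 0.2956, 0.0937]
tool_rot: [0.002, 0.999, 0.035, -0.003]
contact_force: [-0.3, -0.7, -2.8]
gripper_width: 0.489
grasp_force: 45.9
```

```bash
python3 -c "
from h import *
plan((.5551,.3030,.066),4.2)
m=bot.camera_model('wrist');a=bot.read_camera('wrist')[:,:,::-1];cv2.imwrite('pics/w10.png',a)
for c in blobs(mask(np.ascontiguousarray(a),'blue'),300): print('b',quad(c).tolist())
"
```

```text
t 15.37 pos [0.5551 0.2956 0.0937] yaw 4.06 slide [ 0.7 -7.6 27.7] roll -0.1 w 0.49 F [-0.3 -0.7 -2.8] g 45.9
b [[340.0, 152.0], [339.0, 410.0], [265.0, 412.0], [261.0, 154.0]]
b [[483.0, 109.0], [439.0, 344.0], [385.0, 180.0], [414.0, 110.0]]
b [[639.0, 87.0], [603.0, 327.0], [545.0, 327.0], [520.0, 157.0]]
```

Call:
send_rows([
  [0,-4,2],
  [0,-7,6],
  [0,-7,12],
  [0,-7,18],
  [0,-7,23],
  [0,-7,26],
  [0,-7,28],
  [0,-7,28],
], roll=[0,0,0,0,0,0,0,0], claw=[0.35,0.35,0.35,0.35,0.35,0.35,0.35,0.35])

```text
t: 16.08
eef_pos: [0.556, 0.307, 0.069]
tool_rot: [0.0, 0.999, 0.037, 0.0]
contact_force: [0.1, 0.7, -1.0]
gripper_width: 0.489
grasp_force: 46.0
```

```bash
python3 -c "
from h import *
plan((.5551,.3030,.065),4.2)"
```

```text
t 16.08 pos [0.556 0.307 0.069] yaw 4.24 slide [-1.2  3.9  4. ] roll 0.0 w 0.49 F [ 0.1  0.7 -1. ] g 46.0
```

Call:
send_rows([
  [0,3,1],
  [0,3,2],
  [0,3,3],
  [0,3,4],
  [3,3,5],
  [7,3,7],
  [10,3,9],
  [14,3,11],
], roll=[0,0,0,0,0,0,0,0], claw=[0.42,0.42,0.42,0.42,0.42,0.42,0.42,0.42])

```text
t: 16.75
eef_pos: [0.5689, 0.3048, 0.058]
tool_rot: [0.001, 0.999, 0.037, -0.001]
contact_force: [-3.0, -1.6, 6.7]
gripper_width: 0.489
grasp_force: 46.9
```

```bash
python3 -c "
from h import *
plan((.5940,.3060,.040),4.2)"
```

```text
t 16.75 pos [0.5689 0.3048 0.058 ] yaw 4.26 slide [25.2  0.7 17.9] roll 0.1 w 0.49 F [-3.  -1.6  6.7] g 46.9
```

Call:
send_rows([
  [3,0,2],
  [6,0,4],
  [9,0,6],
  [12,0,8],
  [15,0,10],
  [18,0,12],
  [20,0,14],
  [22,0,16],
], roll=[0,0,0,0,0,0,0,0], claw=[0.42,0.42,0.42,0.42,0.42,0.42,0.42,0.42])

```text
t: 17.42
eef_pos: [0.5909, 0.3064, 0.0419]
tool_rot: [0.001, 0.999, 0.037, -0.001]
contact_force: [-2.3, -0.9, 6.0]
gripper_width: 0.487
grasp_force: 47.0
```

Call:
send_rows([
  [1,0,1],
  [1,0,2],
  [1,0,2],
  [1,0,2],
  [1,0,2],
  [1,0,2],
  [1,0,2],
  [1,0,2],
], roll=[0,0,0,0,0,0,0,0], claw=[0.42,0.42,0.42,0.42,0.42,0.42,0.42,0.42])

```text
t: 18.08
eef_pos: [0.592, 0.3066, 0.0406]
tool_rot: [0.001, 0.999, 0.037, -0.001]
contact_force: [-3.2, -2.7, 8.9]
gripper_width: 0.49
grasp_force: 47.6
```

```bash
python3 -c "
from h import *
plan((.5940,.3060,.040),4.2)
mw=bot.camera_model('wrist');a=np.ascontiguousarray(bot.read_camera('wrist')[:,:,::-1]);cv2.imwrite('pics/w11.png',a)
for c in blobs(mask(a,'blue'),300): print('b',quad(c).tolist(),[np.round(onplane(mw,q,.076)[:2],4).tolist() for q in quad(c)])
"
```

```text
t 18.08 pos [0.592  0.3066 0.0406] yaw 4.26 slide [1.9 0.7 0.6] roll 0.1 w 0.49 F [-3.2 -2.7  8.9] g 47.6
b [[446.0, 418.0], [503.0, 479.0], [476.0, 479.0], [448.0, 456.0]] [[0.5698, 0.2605], [0.5441, 0.2347], [0.5434, 0.2447], [0.5533, 0.2569]]
b [[26.0, 422.0], [0.0, 442.0], [2.0, 413.0], [17.0, 416.0]] [[0.5575, 0.4072], [0.548, 0.4178], [0.5608, 0.4149], [0.5599, 0.4099]]
b [[639.0, 210.0], [639.0, 444.0], [579.0, 401.0], [616.0, 222.0]] [[0.6474, 0.2167], [0.5636, 0.1896], [0.5802, 0.216], [0.6434, 0.2223]]
b [[428.0, 212.0], [572.0, 233.0], [544.0, 376.0], [423.0, 331.0]] [[0.6423, 0.2782], [0.6391, 0.2344], [0.5893, 0.2305], [0.6032, 0.2737]]
b [[268.0, 204.0], [342.0, 222.0], [342.0, 413.0], [257.0, 411.0]] [[0.6414, 0.3251], [0.6375, 0.3031], [0.5693, 0.2969], [0.568, 0.3264]]
```

Nearly flat; release and lift, then measure.

Call:
send_rows([
  [0,0,0],
  [0,0,0],
  [0,0,0],
  [0,0,0],
  [0,0,0],
  [0,0,0],
  [0,0,-10],
  [0,0,-20],
], roll=[0,0,0,0,0,0,0,0], claw=[0.6,0.6,0.6,0.6,0.6,0.6,0.6,0.6])

```text
t: 18.8
eef_pos: [0.5925, 0.3066, 0.0605]
tool_rot: [0.0, 0.999, 0.037, -0.001]
contact_force: [0.6, 0.7, 0.6]
gripper_width: 0.599
grasp_force: 0.0
```

Call:
send_rows([
  [0,0,-20],
  [0,0,-50],
  [0,0,-80],
  [0,0,-110],
  [-10,10,-150],
  [-25,25,-180],
  [-40,40,-200],
  [-40,40,-200],
], roll=[0,0,0,0,0,0,0,0], claw=[0.6,0.6,0.6,0.6,0.6,0.6,0.6,0.6])

```text
t: 19.47
eef_pos: [0.5567, 0.2626, 0.2673]
tool_rot: [-0.001, 0.999, 0.036, 0.004]
contact_force: [1.4, 0.4, 0.3]
gripper_width: 0.598
grasp_force: 0.0
```

```bash
python3 - <<'E'
from h import *
np.set_printoptions(precision=4,suppress=True)
m=bot.camera_model('wrist');plan((.438,.2272,.25),94.2);a=np.ascontiguousarray(bot.read_camera('wrist')[:,:,::-1]);cv2.imwrite('pics/w12.png',a)
r=np.radians(4.4);xc=np.array([np.cos(r),np.sin(r)]);yc=np.array([-xc[1],xc[0]]);C=np.array([.5845,.2377])
for c in blobs(mask(a,'orange'),300):print('or',quad(c).tolist(),[onplane(m,q,.028)[:2].tolist() for q in quad(c)])
for c in blobs(mask(a,'blue'),300):
    print('bl',cv2.contourArea(c),quad(c).tolist(),[np.array([xc@(p-C),yc@(p-C)]).round(3).tolist() for p in (onplane(m,q,.076)[:2] for q in quad(c))])
# dark bar
g=a.max(2);mk=cv2.inRange(g,0,48)
for c in blobs(mk,300):print('dark',cv2.contourArea(c),cv2.minAreaRect(c))
E
```

```text
t 19.47 pos [0.5567 0.2626 0.2673] yaw 4.13 slide [-121.1   26.7   16.3] roll -90.1 w 0.6 F [1.4 0.4 0.3] g 0.0
or [[280.0, 110.0], [324.0, 240.0], [223.0, 241.0], [212.0, 112.0]] [[0.6445445572197742, 0.306521743821355], [0.516393286407476, 0.25411726859236594], [0.5076713739437124, 0.36178155413375085], [0.6381049933805686, 0.3724900006009566]]
or [[443.0, 108.0], [378.0, 118.0], [299.0, 118.0], [291.0, 110.0]] [[0.6573475125827962, 0.14900242195091415], [0.6437953483630194, 0.21074940505060305], [0.6384357934022203, 0.2876917882249055], [0.645286649166049, 0.29585922133398707]]
or [[477.0, 107.0], [464.0, 238.0], [373.0, 239.0], [457.0, 108.0]] [[0.6605374122386858, 0.11634954392103777], [0.5291098602765764, 0.10557370970691421], [0.5211831973346261, 0.2020722725717066], [0.6582881170250934, 0.13548480879947436]]
bl 2916.5 [[326.0, 122.0], [359.0, 122.0], [353.0, 225.0], [330.0, 217.0]] [[0.053, 0.02], [0.052, -0.008], [-0.038, -0.005], [-0.031, 0.017]]
bl 3732.5 [[277.0, 114.0], [281.0, 235.0], [254.0, 235.0], [246.0, 114.0]] [[0.059, 0.062], [-0.048, 0.062], [-0.047, 0.087], [0.06, 0.088]]
bl 3691.0 [[441.0, 112.0], [431.0, 225.0], [410.0, 233.0], [408.0, 113.0]] [[0.06, -0.077], [-0.039, -0.077], [-0.046, -0.058], [0.059, -0.05]]
dark 75932.5 ((319.5, 385.0), (188.0, 639.0), 90.0)
dark 907.0 ((238.163818359375, 160.9081268310547), (79.01729583740234, 13.877869606018066), 85.48600769042969)
dark 1496.0 ((383.0, 173.5), (105.0, 20.0), 90.0)
dark 2024.0 ((311.5, 170.5), (99.0, 25.0), 90.0)
```

All three cases stand flat in the carrier at carrier y ≈ +67, −1 and −71 mm. Now the handle: I'll check the bar height from two views, then move over it.

Call:
send_rows([
  [-20,5,0],
  [-45,10,0],
  [-70,16,0],
  [-95,22,0],
  [-119,27,0],
  [-119,27,0],
  [-119,27,0],
  [-119,27,0],
], roll=[-7,-14,-21,-28,-35,-42,-49,-56], claw=[0.6,0.6,0.6,0.6,0.6,0.6,0.6,0.6])

```text
t: 20.18
eef_pos: [0.4387, 0.2285, 0.26]
tool_rot: [-0.0, 0.863, 0.505, -0.0]
contact_force: [-0.5, -0.0, 0.7]
gripper_width: 0.604
grasp_force: 0.0
```

```bash
python3 - <<'E'
from h import *
np.set_printoptions(precision=4,suppress=True)
print(bot.get_obs()["q"]);plan((.4394,.2265,.2),94.4)
mt=bot.camera_model("top");ms=bot.camera_model("scene")
for a,b in (((136.7,291.9),(182.5,190.7)),((244.3,284.8),(237.4,228.8))):print("bar",tri([ray(mt,a),ray(ms,b)]))
E
```

```text
[-0.1035  0.1966 -0.5672  1.9113  0.12    1.0674 -1.2324]
t 20.18 pos [0.4387 0.2285 0.26  ] yaw 60.65 slide [-1.4  1.6 60. ] roll -33.8 w 0.6 F [-0.5 -0.   0.7] g 0.0
bar (array([0.4306, 0.327 , 0.0652]), np.float64(0.004686481726241609))
bar (array([0.4472, 0.1283, 0.061 ]), np.float64(0.0003668324111709366))
```

Call:
send_rows([
  [0,1,10],
  [0,1,25],
  [0,1,40],
  [0,1,55],
  [0,1,60],
  [0,1,60],
  [0,1,60],
  [0,1,60],
], roll=[-7,-14,-21,-28,-34,-34,-34,-34], claw=[0.6,0.6,0.6,0.6,0.6,0.6,0.6,0.6])

```text
t: 20.85
eef_pos: [0.4403, 0.2282, 0.2006]
tool_rot: [-0.0, 0.681, 0.732, 0.0]
contact_force: [0.7, -0.3, -0.3]
gripper_width: 0.595
grasp_force: 0.0
```

```bash
python3 - <<'E'
from h import *
plan((.4392,.227,.042),94.4)
m=bot.camera_model('wrist');a=np.ascontiguousarray(bot.read_camera('wrist')[:,:,::-1]);cv2.imwrite('pics/w13.png',a)
mk=cv2.inRange(a.max(2),0,45);mk[280:]=0
for r in range(20,300,40):
    x=np.where(mk[r])[0];print(r,[(int(s[0]),int(s[-1]),onplane(m,((s[0]+s[-1])/2,r),.06).round(4).tolist()) for s in np.split(x,np.where(np.diff(x)>4)[0]+1) if len(s)>6])
E
```

```text
t 20.85 pos [0.4403 0.2282 0.2006] yaw 94.09 slide [ -1.2  -1.3 158.6] roll -0.3 w 0.6 F [ 0.7 -0.3 -0.3] g 0.0
20 []
60 []
100 []
140 []
180 []
220 [(264, 274, [0.402, 0.2293, 0.06]), (307, 325, [0.4385, 0.2319, 0.06])]
260 [(263, 272, [0.4018, 0.1962, 0.06]), (307, 325, [0.4408, 0.1989, 0.06])]
```

Call:
send_rows([
  [-1,-1,20],
  [-1,-1,45],
  [-1,-1,70],
  [-1,-1,95],
  [-1,-1,120],
  [-1,-1,140],
  [-1,-1,153],
  [-1,-1,158],
], roll=[0,0,0,0,0,0,0,0], claw=[0.6,0.6,0.6,0.6,0.6,0.6,0.6,0.6])

```text
t: 21.57
eef_pos: [0.4386, 0.2264, 0.0409]
tool_rot: [-0.0, 0.681, 0.732, -0.001]
contact_force: [0.1, 0.2, -0.0]
gripper_width: 0.596
grasp_force: 0.0
```

Call:
send_rows([
  [0,0,0],
  [0,0,0],
  [0,0,0],
  [0,0,0],
  [0,0,0],
  [0,0,0],
  [0,0,0],
  [0,0,0],
], roll=[0,0,0,0,0,0,0,0], claw=[0.1,0.1,0.1,0.1,0.1,0.1,0.1,0.1], force=25)

```text
t: 22.23
eef_pos: [0.4394, 0.2272, 0.0434]
tool_rot: [0.0, 0.68, 0.733, 0.001]
contact_force: [-3.9, 0.6, 6.7]
gripper_width: 0.199
grasp_force: 24.8
```

```bash
python3 - <<'E'
from h import *
plan((.4392,.227,.042),94.4)
for d in np.linspace(14,90,17)[1:]:
    p=np.radians(d);e=np.radians(14);print(round(150*(np.cos(e)-np.cos(p))),-round(150*(np.sin(p)-np.sin(e))),end=' | ')
E
```

```text
t 22.23 pos [0.4394 0.2272 0.0434] yaw 94.26 slide [-0.2 -0.2  1.4] roll -0.1 w 0.2 F [-3.9  0.6  6.7] g 24.8
4 -12 | 8 -24 | 13 -35 | 20 -45 | 27 -56 | 35 -65 | 44 -74 | 53 -82 | 63 -89 | 74 -96 | 85 -101 | 97 -106 | 109 -109 | 121 -112 | 133 -113 | 146 -114 |
```

Call:
send_rows([
  [0,4,-12],
  [0,8,-24],
  [0,13,-35],
  [0,20,-45],
  [0,27,-56],
  [0,35,-65],
  [0,44,-74],
  [0,53,-82],
], roll=[0,0,0,0,0,0,0,0], claw=[0.1,0.1,0.1,0.1,0.1,0.1,0.1,0.1])

```text
t: 22.9
eef_pos: [0.4864, 0.2312, 0.1245]
tool_rot: [-0.003, 0.68, 0.734, -0.004]
contact_force: [-18.9, 0.1, 12.8]
gripper_width: 0.202
grasp_force: 25.4
```

```bash
python3 -c "
from h import *
plan((.5845,.238,.156),94.4)"
```

```text
t 22.9 pos [0.4864 0.2312 0.1245] yaw 94.38 slide [ -0.8  98.1 -32.4] roll -0.0 w 0.2 F [-18.9   0.1  12.8] g 25.4
```

Call:
send_rows([
  [0,9,-8],
  [0,19,-16],
  [0,30,-22],
  [0,42,-27],
  [0,54,-31],
  [0,66,-34],
  [0,79,-35],
  [0,92,-35],
], roll=[0,0,0,0,0,0,0,0], claw=[0.1,0.1,0.1,0.1,0.1,0.1,0.1,0.1])

```text
t: 23.57
eef_pos: [0.584, 0.2391, 0.1608]
tool_rot: [-0.0, 0.68, 0.733, 0.001]
contact_force: [-2.8, 3.3, -0.6]
gripper_width: 0.197
grasp_force: 25.5
```

```bash
python3 -c "
from h import *
plan((.5845,.238,.156),94.4)"
```

```text
t 23.57 pos [0.584  0.2391 0.1608] yaw 94.3 slide [-1.1  0.4  4.8] roll -0.1 w 0.2 F [-2.8  3.3 -0.6] g 25.5
```

Call:
send_rows([
  [0,1,0],
  [0,1,0],
  [0,1,0],
  [0,1,0],
  [0,1,0],
  [0,1,0],
  [0,1,0],
  [0,1,0],
], roll=[0,0,0,0,0,0,0,0], claw=[0.1,0.1,0.7,0.7,0.7,0.7,0.7,0.7])

```text
t: 24.23
eef_pos: [0.5849, 0.2372, 0.1592]
tool_rot: [0.0, 0.681, 0.733, -0.0]
contact_force: [0.3, -1.0, 0.6]
gripper_width: 0.699
grasp_force: 0.0
```

Call:
send_rows([
  [0,0,0],
  [0,0,-10],
  [0,0,-25],
  [0,0,-45],
  [0,0,-65],
  [0,0,-85],
  [0,0,-95],
  [0,0,-95],
], roll=[0,0,0,0,0,0,0,0], claw=[0.7,0.7,0.7,0.7,0.7,0.7,0.7,0.7])

```text
t: 24.9
eef_pos: [0.586, 0.2385, 0.2576]
tool_rot: [0.001, 0.68, 0.733, 0.002]
contact_force: [0.0, 0.7, -0.2]
gripper_width: 0.696
grasp_force: 0.0
```

```bash
python3 - <<'E'
from h import *
plan((.5845,.238,.256),94.4)
m=bot.camera_model('wrist');a=np.ascontiguousarray(bot.read_camera('wrist')[:,:,::-1]);cv2.imwrite('pics/w14.png',a)
mk=cv2.inRange(a.max(2),0,45);mk[290:]=0
for r in range(120,300,20):
    x=np.where(mk[r])[0];print(r,[(int(s[0]),int(s[-1]),onplane(m,((s[0]+s[-1])/2,r),.174).round(4).tolist()) for s in np.split(x,np.where(np.diff(x)>4)[0]+1) if len(s)>6])
for c in blobs(mask(a,'blue'),300): print('b',quad(c).tolist(),[np.round(onplane(m,q,.076)[:2],4).tolist() for q in quad(c)])
s=np.ascontiguousarray(bot.read_camera('scene')[:,:,::-1]);cv2.imwrite('pics/s14.png',s);s0=cv2.imread('pics/scene0.png')
for n,im in(('0',s0),('now',s)):
    for c in blobs(mask(im,'blue'),150):print(n,quad(c).tolist())
E
```

```text
t 24.9 pos [0.586  0.2385 0.2576] yaw 94.25 slide [-0.3 -1.6  1.6] roll -0.2 w 0.7 F [ 0.   0.7 -0.2] g 0.0
120 [(299, 312, [0.5737, 0.3146, 0.174]), (318, 326, [0.5832, 0.3153, 0.174])]
140 [(300, 313, [0.575, 0.3035, 0.174]), (319, 326, [0.5844, 0.3041, 0.174])]
160 [(299, 312, [0.5751, 0.2919, 0.174]), (319, 327, [0.5855, 0.2927, 0.174])]
180 [(299, 311, [0.5756, 0.2801, 0.174]), (319, 329, [0.587, 0.2809, 0.174])]
200 [(302, 312, [0.5776, 0.268, 0.174]), (318, 326, [0.5867, 0.2686, 0.174])]
220 [(302, 326, [0.5827, 0.2557, 0.174])]
240 [(277, 364, [0.5877, 0.243, 0.174])]
260 [(302, 326, [0.5845, 0.2294, 0.174])]
280 [(302, 326, [0.5855, 0.2156, 0.174])]
b [[299.0, 262.0], [300.0, 290.0], [271.0, 293.0], [272.0, 267.0]] [[0.5726, 0.1918], [0.5752, 0.164], [0.548, 0.159], [0.548, 0.1852]]
b [[331.0, 251.0], [364.0, 271.0], [353.0, 292.0], [330.0, 293.0]] [[0.6012, 0.2046], [0.6333, 0.1872], [0.6252, 0.1654], [0.6036, 0.1629]]
b [[297.0, 185.0], [299.0, 222.0], [253.0, 222.0], [253.0, 192.0]] [[0.5668, 0.2626], [0.5704, 0.2297], [0.5295, 0.2268], [0.5288, 0.2537]]
b [[329.0, 184.0]
[... 364 characters left out ...]
 [0.5907, 0.3014], [0.5894, 0.3284]]
0 [[383.0, 438.0], [401.0, 444.0], [396.0, 463.0], [377.0, 455.0]]
0 [[461.0, 282.0], [411.0, 329.0], [402.0, 316.0], [449.0, 273.0]]
0 [[429.0, 256.0], [382.0, 299.0], [375.0, 287.0], [418.0, 248.0]]
0 [[400.0, 232.0], [356.0, 273.0], [350.0, 266.0], [391.0, 226.0]]
0 [[279.0, 176.0], [245.0, 209.0], [240.0, 206.0], [239.0, 186.0]]
now [[383.0, 438.0], [401.0, 444.0], [396.0, 463.0], [378.0, 456.0]]
now [[461.0, 281.0], [411.0, 328.0], [402.0, 316.0], [449.0, 273.0]]
now [[297.0, 183.0], [268.0, 225.0], [261.0, 198.0]]
now [[278.0, 175.0], [245.0, 209.0], [239.0, 205.0], [239.0, 187.0]]
now [[263.0, 164.0], [230.0, 200.0], [225.0, 196.0], [224.0, 175.0]]
```

The bar stands upright at x≈0.584, above the hinge. Spare case c is unmoved to within about a pixel, and the three cases are still standing. Handing in.

```bash
python3 -c "
from station import bot
print(bot.hand_in())"
```

```text
the job is handed in; nothing more can be done
None
```

Handed in at about 25 s: the carrier holds exactly three upright cases (a and b moved in beside d), spare case c is undisturbed in the rack, and the handle is upright and released; camera measurements confirm these, but the hand-in returned no verdict and I did not re-measure the spray bottle and timer at the end.

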